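# Unlock the hand scanner and hold it over the parcel's barcode

## Task

Scan the labelled parcel in the tote: slide the orange lock of the charging dock all the way open, lift the hand scanner out and carry it over the cartons and the tote's wall. Finish while still holding it, steady, nose straight down about three centimetres above the middle of the barcode with the long side of its head running along the code, and touching nothing but your hand. Never let it touch the parcels or bang on the tote, and leave the parcels and everything else on the bench where they are.

Things in the scene. Friction and masses are not known exactly. Their poses are not given: they have to be found in the camera images.
- latch (a joint): slide lock of the dock, in m: 0 = locked (a steel bolt reaches over one shoulder of the scanner's head, so that it cannot be lifted), 0.030 = fully open, at the end stop. It moves along the dock's +x axis (away from the scanner, from the red mark to the green one), slides stiffly (about 2 N) and stays where it is left. Below about 0.016 the scanner is still held.
- latch_grip (a point): the lock's orange thumb tab, 14 mm along the slide (its x axis), 24 mm across, 34 mm tall (from 66 to 100 mm above the bench) on the steel bolt that is 20 mm wide, top at 66 mm. This point is 90 mm above the bench on the tab's centre line, 10 mm below its top. Opening the lock moves it along its own +x axis. With the lock shut it stands 85 mm from the scanner's centre. The housing under it tops out at 58 mm, its guide rails (12 to 21 mm off the centre line) at 66 mm.
- dock: dark charging dock screwed to the bench; origin on the bench under the centre of the scanner's pocket, x towards the lock, z up. Base plate 205 x 96 mm (from x = -55 to 150 mm), 12 mm thick; pocket 71 x 45 mm inside (long side along x), its floor 12 mm and its rim 42 mm above the bench; lock housing 60 mm wide from x = 42 to 146 mm.
- scanner_grip (a point): cordless hand scanner (about 0.2 kg), standing nose down in the dock's pocket with 2.5 mm play: head 66 (along x) x 40 (y) x 46 mm, dark with a yellow band, window underneath; above it a straight handle 34 (x) x 28 (y) mm, yellow on its sides, up to 150 mm above the window. This point is on the handle's axis, 120 mm above the window (30 mm below the top); z points up the handle, x along the long side of the head. Once the lock is open it lifts straight up.
- scanner_window (a point): centre of the scanner's underside, its reading window; axes as for the handle (x along the long side of the head, z up the handle, 120 mm below the grip point).
- barcode (a point): middle of the black barcode (80 mm along x, bars 36 mm long across it) on the white label on top of the parcel; z up, x along the code, square to the bars. Either way round is fine for scanning. Lies 81 mm above the bench, about 40 mm below the tote's rim.
- parcel: brown parcel with the white barcode label, 180 x 130 x 75 mm, lying loose in the tote; origin at the centre of its underside.
- plain_parcel: brown parcel of the same size in the same tote, with only a round green sticker; origin at the centre of its underside. Either parcel may lie on either side.
- tote: grey-blue open tote, fixed, 300 (x) x 400 (y) x 120 mm, walls 5 mm with a rim 6 mm farther out, floor 5 mm thick; origin on the bench under its centre.
- tall_carton: white and purple product carton standing loose between dock and tote, 90 x 60 x 150 mm tall; origin at the centre of its underside.
- short_carton: white and teal product carton standing loose between dock and tote, 90 x 60 x 125 mm tall; origin at the centre of its underside.
- tape_gun: blue and red tape dispenser with a roll, 215 x 55 x 110 mm tall; origin on the bench under its middle.
- tape_roll: roll of brown tape lying flat, 110 mm across, 48 mm high; origin at the centre of its underside.
- knife: yellow box cutter, lying, 135 x 22 x 18 mm; origin under the middle of its handle.
- mug: blue mug, 82 mm across, 95 mm high; origin at the centre of its underside.
Things that resemble listed ones, but are neither listed nor needed, are in the scene too. Leave any pink look-alike of the plain_parcel alone. Leave any blue look-alike of the dock alone.

How it is judged:
On the way, in this order (a step that is already met when the one before it is completed fails the run):
1. the lock is slid fully open (value of joint latch above 0.025 m), for 0.2 s.
2. the scanner is lifted clear of the dock (z of scanner_window in the frame of dock above 0.06 m and contact force between scanner and dock below 0.1 N and contact force between the fingers and scanner above 1 N), for 0.1 s.
At the end, for the whole second after the job is handed in: Scanner held still in the gripper, window down (within 0.17 rad), 15 to 50 mm above the label, within 15 mm of the barcode's middle, head within 0.2 rad along the code, touching nothing else; lock past 25 mm; parcels within 15 mm, the rest within 20 mm of their starts (horizontal distance between scanner_window and barcode below 0.015 m and z of scanner_window in the frame of barcode between 0.015 and 0.05 m and angle between scanner_window's own z axis and vertical below 0.17 rad and angle between the x axis of scanner_window and the x axis of barcode, either way round below 0.2 rad and contact force between the fingers and scanner above 1 N and contact force between scanner and parcel below 0.1 N and contact force between scanner and plain_parcel below 0.1 N and contact force between scanner and tote below 0.1 N and contact force between scanner and dock below 0.1 N and contact force between scanner and tall_carton below 0.1 N and contact force between scanner and short_carton below 0.1 N and linear speed of scanner below 0.02 m/s and angular speed of scanner below 0.15 rad/s and value of joint latch above 0.025 m and distance of each of tall_carton, short_carton, tape_gun, tape_roll, knife, mug from where it was at the start of the episode below 0.02 m and distance of each of plain_parcel, barcode from where it was at the start of the episode below 0.015 m); the arm keeps its last pose, push and grip.
It fails at once if a parcel, carton or another loose thing is shoved or knocked over (distance of any of tall_carton, short_carton, tape_gun, tape_roll, knife, mug from where it was at the start of the episode above 0.02 m or distance of any of plain_parcel, barcode from where it was at the start of the episode above 0.015 m or angle between any of tall_carton, short_carton, mug, parcel, plain_parcel's own z axis and vertical above 0.3 rad).
It fails at once if the scanner touches a parcel or bangs on the tote (contact force between scanner and parcel above 1 N or contact force between scanner and plain_parcel above 1 N or contact force between scanner and tote above 5 N).
It also fails if it takes over 54 s, if anything falls off the work surface, if the arm or the gripper's body presses on something with over 40 N, if the wrist force passes 120 N, or if a joint passes its speed limit or range.

## Robot

A 7-joint arm with a two-finger parallel gripper is mounted at the origin on the work surface. World frame = base frame: x ahead of the robot, y to its left, z up, the work surface at z = 0. Lengths are in m, angles in rad, forces in N, time in s.
With the tool pointing down it reaches from about 0.425 to 0.825 m from the base axis. Payload 3.6 kg.
Tool frame: the origin (TCP) lies where the fingers leave the gripper's body, on its centre line; the fingertips stand 73 mm ahead of it and the grasp point (between the pads) lies 54 mm ahead of it; z points along the fingers, y is the line along which they close (so a half turn about z gives the same grasp; the last joint's range is limited). The gripper opens to 85 mm and grips with 20 to 120 N. Pads are 22 mm wide; open, the fingers measure 114 mm over their backs; the gripper's body (76 mm by 85 mm) begins 54 mm behind the grasp point. The pads swing forward as they close: fully open they stand 13 mm farther back than shut.
Start: joints at [-0.026, 0.615, -0.013, 1.423, 0.008, 1.103, -0.04], TCP at [0.65, 0, 0.304] pointing down, gripper open.
Joint ranges: [-3.12, 3.12], [-0.3, 2.06], [-1.34, 1.32], [0.26, 2.42], [-1.36, 4.5], [0.01, 1.98], [-2.84, 2.84]. Speed limits (rad/s): [2.79, 2.79, 3.14, 3.14, 3.14, 3.14, 3.14].

## Interface

Orientations are given as a unit quaternion [x, y, z, w].
In Python, from station import arm, snapshot, camera_info, ticket gives the robot as it stands. Calls block until the motion is done:
- arm.movep(position, orientation): joint-space move of the TCP to a pose.
- arm.line_to(position, velocity=0.15, ori=None): straight line of the TCP; ori=None keeps the orientation; velocity is the mean speed in m/s.
- arm.move_j(angles): joint-space move.
- arm.move_gripper(opening, effort=None): opening from 0.0 (shut) to 1.0 (fully open); effort is the grip in N (None keeps the last); returns when the fingers have stopped.
- arm.pause(seconds).
- arm.ik(position, orientation): joint angles nearest the present ones, or None.
- snapshot(name): name is "scene" or "side" or "wrist"; returns the picture (480x640x3 uint8, blue, green, red); there is no depth.
- camera_info(name): a dict with "fx", "fy", "cx", "cy" (pixels), "R" (3x3) and "t" (3): a world point X has camera coordinates R X + t; the wrist camera has in their place "T_tool_cam" (4x4, takes a point from camera to tool coordinates, whose origin is the TCP and whose axes are the flange's). Camera axes: x right, y down, z forward; pixel columns grow to the right and rows downward; lengths in m; the calibration is good to about 2 mm. A picture is of the moment at which its call begins: read the wrist's pose just before it. camera_info takes no time and is no camera call.
A pose or a line that the arm cannot do raises arm.MotionError and nothing moves.
- ticket.finish_job(): hands the job in; it is judged then, once.
Readings, each from a call of its own:
- arm.read_time(): time.
- arm.read_joint_positions(): joint angles.
- arm.read_dq(): joint speeds.
- arm.read_effort(): joint torques, N m.
- arm.read_tool_pos(): TCP position.
- arm.read_eef_rot(): TCP orientation.
- arm.read_ft_force(): force on the tool from outside, world axes, zero at the start.
- arm.read_wrist_torque(): the same for the moment, N m.
- arm.read_opening(): opening from 0.0 (shut) to 1.0 (fully open).
- arm.read_finger_force(): force on a finger pad.
Only numpy, scipy, OpenCV 4.12 (cv2) and the standard library are available. Lean on these libraries where they do the work, as an engineer would, in place of code of your own. Each camera call takes 0.05 s, during which the arm holds its last target. There are 200 camera calls.

## Working session

There is one attempt and no reset: what is moved stays moved. The work goes in short steps, each a Python script; the robot and the scene stay as the last script left them, time stands still between calls to the robot, and variables do not carry over. Pictures are saved under pics/ and viewed, at most 10 in all, crops included, and the job is handed in when it is done.

```bash
mkdir -p pics; ls; python3 - <<'E'
from station import arm, snapshot, camera_info
import cv2,numpy as np
for n in("scene","side","wrist"):
    cv2.imwrite(f"pics/{n}0.png",snapshot(n)); print(n,camera_info(n))
print(arm.read_tool_pos(),arm.read_eef_rot(),arm.read_time())
E
```

```text
pics
scene {'fx': 592.1695711172588, 'fy': 592.1695711172588, 'cx': 314.90579906930884, 'cy': 252.2060571112175, 'R': array([[-0.66804499,  0.74396008,  0.01546892],
       [ 0.62538036,  0.57258827, -0.53013402],
       [-0.40325587, -0.34447942, -0.84777275]]), 't': array([ 0.34539622, -0.23980943,  1.91037141])}
side {'fx': 603.9550120577135, 'fy': 603.9550120577135, 'cx': 317.47581146297915, 'cy': 245.42064156363506, 'R': array([[ 0.81564101, -0.57854502, -0.00392562],
       [-0.28916794, -0.40177743, -0.8688825 ],
       [ 0.50111042,  0.70983136, -0.49500282]]), 't': array([-0.41536154,  0.2052339 ,  1.34988829])}
wrist {'fx': 346.19505510787434, 'fy': 346.19505510787434, 'cx': 323.42030693715395, 'cy': 239.55230460186837, 'T_tool_cam': array([[-7.51062703e-04, -9.56247444e-01, -2.92558134e-01,
         7.44140946e-02],
       [ 9.99999690e-01, -7.87927787e-04,  8.17431444e-06,
         3.05058142e-04],
       [-2.38331351e-04, -2.92558037e-01,  9.56247739e-01,
        -6.97681466e-02],
       [ 0.00000000e+00,  0.00000000e+00,  0.00000000e+00,
         1.00000000e+00]])}
[6.49552493e-01 2.93405818e-05 3.03002981e-01] [ 7.07080227e-01  7.07132623e-01 -7.17009653e-04 -7.01773348e-04] 0.15
```

View pics/scene0.png

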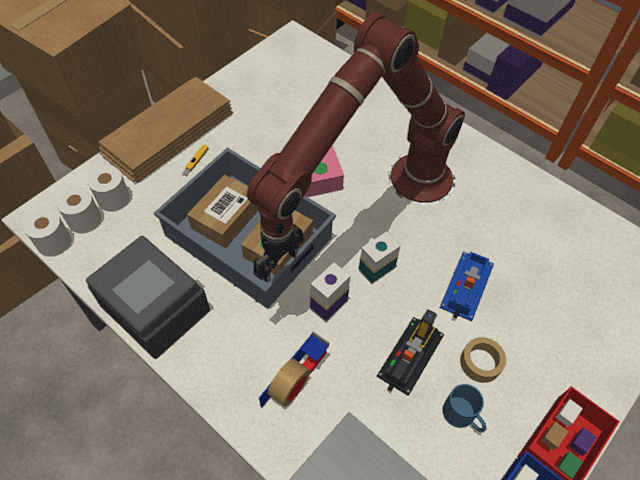

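View pics/side0.png

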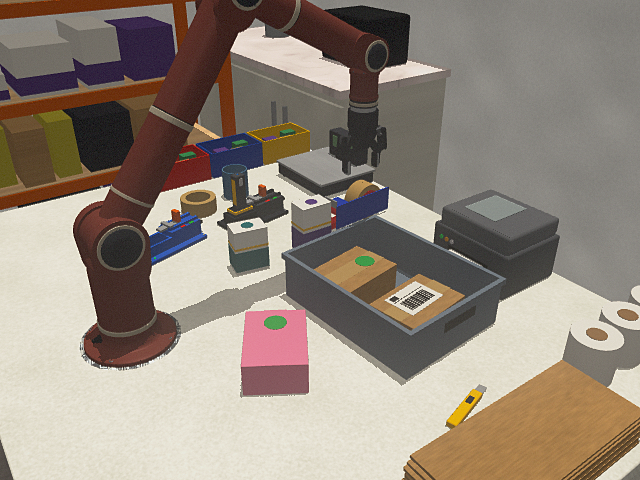

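The scene view shows the dark dock at about (410,350): scanner handle top near (428,316), orange tab near (408,353). The labelled parcel is in the tote with its barcode at about (224,202) in scene and (415,297) in side. The purple carton is at (330,285) and the teal one at (380,250).

```bash
cat > h.py <<'E'
from station import arm, snapshot, camera_info, ticket
import numpy as np, cv2
from scipy.spatial.transform import Rotation as Ro
def cam(n, pose=None):
    c=camera_info(n)
    if n=="wrist":
        p,q=pose; T=c["T_tool_cam"]; Rt=Ro.from_quat(q).as_matrix()
        Rwc=Rt@T[:3,:3]; o=Rt@T[:3,3]+p
    else: Rwc=c["R"].T; o=-Rwc@c["t"]
    return c,Rwc,o
def px(n,u,v,z,pose=None):
    c,R,o=cam(n,pose); d=R@np.array([(u-c["cx"])/c["fx"],(v-c["cy"])/c["fy"],1])
    return o+d*(z-o[2])/d[2]
def proj(n,X,pose=None):
    c,R,o=cam(n,pose); p=R.T@(np.array(X)-o)
    return np.array([c["fx"]*p[0]/p[2]+c["cx"],c["fy"]*p[1]/p[2]+c["cy"]])
def down(yaw): # tool z down, tool x at angle yaw in world
    return Ro.from_matrix(np.array([[np.cos(yaw),np.sin(yaw),0],[np.sin(yaw),-np.cos(yaw),0],[0,0,-1]])).as_quat()
def wsnap(name):
    pose=(np.array(arm.read_tool_pos()),np.array(arm.read_eef_rot())); im=snapshot("wrist")
    cv2.imwrite(f"pics/{name}.png",im); np.save(f"pics/{name}.npy",np.r_[pose]); return im,pose
def lpose(name):
    a=np.load(f"pics/{name}.npy"); return a[:3],a[3:]
E
python3 - <<'E'
from h import *
for l,n,u,v,z in [("bar","scene",224,203,.081),("bar","side",415,297,.081),("hand","scene",428,316,.162),("hand","side",238,180,.162),("tab","scene",408,353,.1),("tab","side",263,187,.1),("tall","scene",331,280,.15),("tall","side",311,204,.15),("short","scene",381,247,.125),("short","side",247,226,.125)]: print(l,n,px(n,u,v,z).round(3))
im=cv2.imread("pics/scene0.png")[290:410,360:460]; cv2.imwrite("pics/crop1.png",cv2.resize(im,(500,600),interpolation=cv2.INTER_CUBIC))
E
```

```text
bar scene [ 0.536 -0.345  0.081]
bar side [ 0.537 -0.336  0.081]
hand scene [0.47  0.332 0.162]
hand side [0.447 0.299 0.162]
tab scene [0.555 0.346 0.1  ]
tab side [0.548 0.337 0.1  ]
tall scene [0.55  0.083 0.15 ]
tall side [0.539 0.071 0.15 ]
short scene [0.369 0.107 0.125]
short side [0.362 0.103 0.125]
```

View pics/crop1.png

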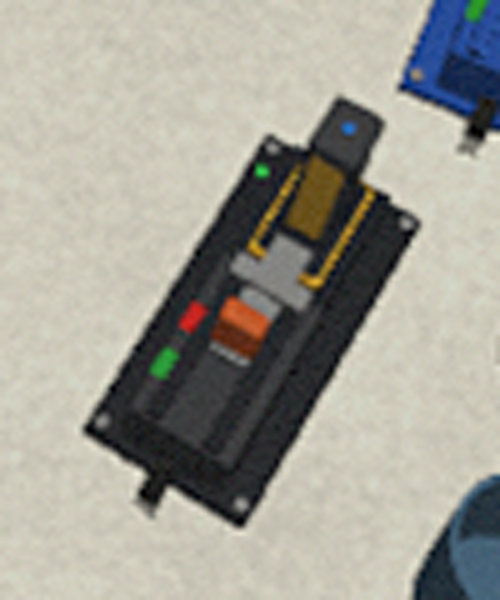

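```bash
python3 - <<'E'
from h import *
C=[(268,138),(415,222),(240,525),(88,430)]
P=np.array([px("scene",u/5+360,v/5+290,.012)[:2] for u,v in C]); print(P.round(3))
x=(P[3]+P[2]-P[0]-P[1]);yaw=np.arctan2(x[1],x[0]);print("yaw",yaw,"center",P.mean(0)-.0475*x/np.linalg.norm(x),np.linalg.norm(P[3]-P[0]),np.linalg.norm(P[1]-P[0]))
print("handle",px("scene",347/5+360,127/5+290,.162))
for y in (yaw,yaw+np.pi):
    print(arm.ik([.51,.33,.38],down(y)))
q=down(yaw)
try: arm.movep([.53,.32,.38],q)
except arm.MotionError as e:
    print(e); arm.movep([.53,.32,.38],down(yaw+np.pi))
wsnap("w1"); print(arm.read_time())
E
```

```text
[[0.424 0.282]
 [0.41  0.371]
 [0.609 0.403]
 [0.622 0.313]]
yaw 0.15800801006157783 center [0.46946736 0.33482082] 0.2006187102840123 0.09045261248548227
handle [0.46647928 0.33330711 0.162     ]
[-0.8106053   0.50184041  0.33360378  1.44266942 -0.16820828  1.22518488
 -1.87096629]
[-0.32205886  0.52452878 -0.4869008   1.42539047  0.24924985  1.25295156
  0.8976782 ]
1.775
```

View pics/w1.png

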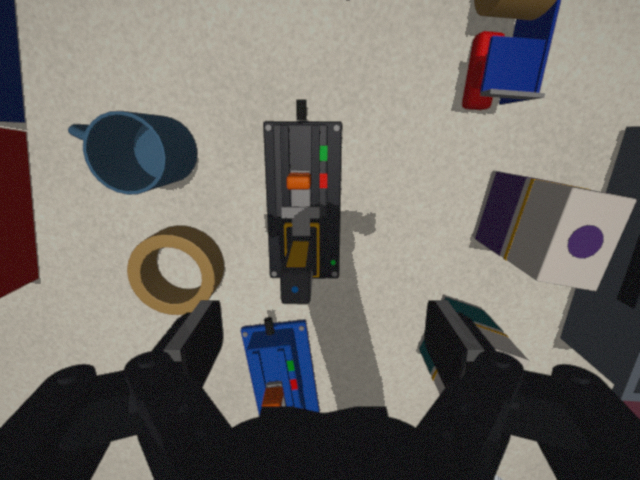

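The wrist view shows the dock at (265–342, 122–278). The tab top is at (299,180), the handle top is centred near (295,289), and the base corners are clear.

```bash
python3 - <<'E'
from h import *
ps=lpose("w1")
im=cv2.imread("pics/w1.png"); hsv=cv2.cvtColor(im,cv2.COLOR_BGR2HSV)
m=cv2.inRange(hsv,(5,170,120),(14,255,255)); m[:150]=0;m[220:]=0;m[:,:270]=0;m[:,340:]=0
v,u=np.nonzero(m);print("tab px",u.min(),u.max(),v.min(),v.max(),u.mean(),v.mean())
v2=hsv[:,:,2]
print("tab",px("wrist",u.mean(),(v.min()+v.max())/2,.1,ps), px("wrist",u.mean(),v.min(),.1,ps),px("wrist",u.mean(),v.max(),.1,ps))
C=[(264,122),(342,122),(340,277),(270,277)]
P=np.array([px("wrist",a,b,.012,ps)[:2] for a,b in C]); print(P.round(4))
x=P[0]+P[1]-P[2]-P[3];yaw=np.arctan2(x[1],x[0]);print(yaw,P[0:2].mean(0)-.150*np.array([np.cos(yaw),np.sin(yaw)]))
H=px("wrist",295.5,290,.162,ps);print("handle",H)
yw=.158
for a in (.082,.085):print("predict tab",H[:2]+a*np.array([np.cos(yw),np.sin(yw)]))
cv2.imwrite("pics/crop2.png",cv2.resize(im[110:310,240:370],(520,600),fx=0,fy=0,interpolation=cv2.INTER_CUBIC) if 0 else cv2.resize(im[160:310,250:350],(400,600),interpolation=cv2.INTER_CUBIC))
E
```

```text
tab px 287 309 174 188 297.89115646258506 181.9387755102041
tab [0.55573807 0.34836401 0.1       ] [0.56262207 0.34929617 0.1       ] [0.54877281 0.34742086 0.1       ]
[[0.6068 0.4023]
 [0.6213 0.3101]
 [0.4231 0.2785]
 [0.4083 0.373 ]]
0.15251447953848263 [0.46581576 0.33341615]
handle [0.46639861 0.33414699 0.162     ]
predict tab [0.54737721 0.34704915]
predict tab [0.55033984 0.34752118]
```

View pics/crop2.png

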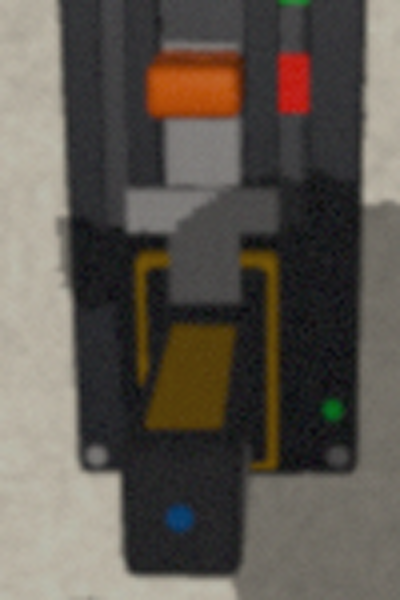

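```bash
python3 - <<'E'
from h import *
yw=.155; d=np.array([np.cos(yw),np.sin(yw),0]); q=down(yw)
T=np.array([.5540,.348,0])
arm.move_gripper(.75,40)
arm.movep(T+[0,0,.22],q); arm.line_to(T+[0,0,.147],.12)
arm.move_gripper(0,40)
print("grip",arm.read_opening(),arm.read_finger_force(),arm.read_ft_force())
for s in (.015,.027,.031):
    arm.line_to(T+[0,0,.147]+s*d,.06); print(s,np.array(arm.read_tool_pos())-T-[0,0,.147],arm.read_ft_force())
arm.move_gripper(.75); arm.line_to(T+[0,0,.25]+.031*d,.2)
arm.movep([.53,.32,.38],q); wsnap("w2"); print(arm.read_time())
im=cv2.imread("pics/w2.png"); hsv=cv2.cvtColor(im,cv2.COLOR_BGR2HSV)
m=cv2.inRange(hsv,(5,170,120),(14,255,255)); m[:120]=0;m[220:]=0;m[:,:270]=0;m[:,340:]=0
v,u=np.nonzero(m); P=px("wrist",u.mean(),(v.min()+v.max())/2,.1,lpose("w2")); print(P,(P-[.5557,.3484,.1])@d)
E
```

```text
grip 0.27392077423897754 41.948708295822144 [-0.05624643 -0.08914664  3.02244494]
0.015 [0.01595479 0.00296648 0.00094731] [0.27433867 1.91767203 4.41585874]
0.027 [0.02720763 0.0047023  0.00093849] [-1.09203812  0.99985524  5.84014073]
0.031 [0.02788509 0.00485683 0.00074682] [-6.52380236 -1.20690619 10.42597215]
6.85
[0.58179661 0.35239563 0.1       ] 0.026400592156298378
```

```bash
python3 - <<'E'
from h import *
yw=.155; d=np.array([np.cos(yw),np.sin(yw),0]); q=down(yw)
T=np.array([.5540,.348,.147])+.0285*d
arm.movep(T+[0,0,.07],q); arm.line_to(T,.12)
arm.move_gripper(0,60)
p0=np.array(arm.read_tool_pos());print(arm.read_opening(),arm.read_ft_force())
for s in (.003,.006):
    arm.line_to(T+s*d,.06); arm.pause(.2); print(s,(np.array(arm.read_tool_pos())-p0)@d,arm.read_ft_force())
arm.move_gripper(1.0); arm.line_to(T+[0,0,.12],.25)
w2=snapshot("scene"); cv2.imwrite("pics/scene2.png",w2)
for y in (np.pi/2,-np.pi/2):
    try: arm.movep([.54,-.30,.38],down(y)); print("yaw",y); break
    except arm.MotionError as e: print(e)
wsnap("w3"); print(arm.read_time())
E
```

```text
0.26826621335594286 [-1.0933028   0.58731546  3.72042702]
0.003 0.0005797562953566696 [-6.40494242 -1.2639917   8.64133435]
0.006 0.0011284232195200273 [-11.01336612  -2.91194569  12.04210906]
yaw 1.5707963267948966
13.3833
```

View pics/w3.png

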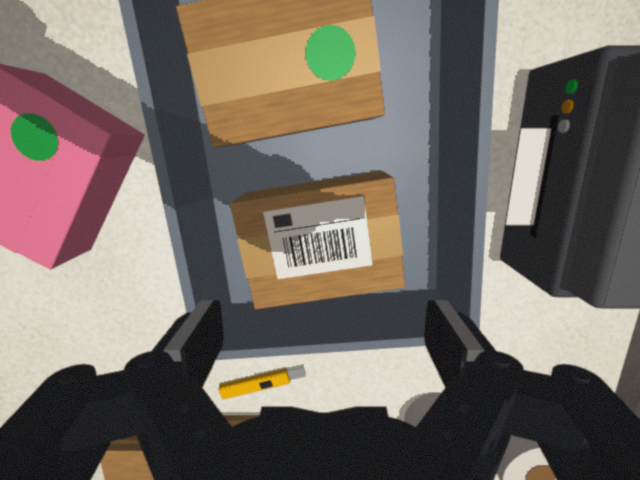

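The wrist view shows the barcode over the tote, from about (283,237) to (357,267), tilted slightly; the lock didn't move when pushed at up to 11 N, so it's at its end stop.

```bash
python3 - <<'E'
from h import *
ps=lpose("w3"); im=cv2.imread("pics/w3.png",0)
m=((im<100)*255).astype(np.uint8); k=np.zeros_like(m);k[224:272,278:364]=1;m*=k
m=cv2.morphologyEx(m,cv2.MORPH_CLOSE,np.ones((3,9),np.uint8))
n,l,s,c=cv2.connectedComponentsWithStats(m); i=1+s[1:,4].argmax(); v,u=np.nonzero(l==i)
box=cv2.boxPoints(cv2.minAreaRect(np.c_[u,v].astype(np.float32))); print(s[1:],box)
W=np.array([px("wrist",a,b,.081,ps) for a,b in box]); B=W.mean(0)
e=[W[1]-W[0],W[2]-W[1]]; e=max(e,key=np.linalg.norm); yb=np.arctan2(e[1],e[0]); print("bar",B,yb,np.linalg.norm(W[1]-W[0]),np.linalg.norm(W[2]-W[1]))
for r in [(283,237),(354,227),(357,257),(288,267)]: print(px("wrist",*r,.081,ps).round(4))
for y in (.155,.155+np.pi):
  print("grasp",y,[np.round(arm.ik([.4665,.334,z],down(y)),2) if arm.ik([.4665,.334,z],down(y)) is not None else None for z in (.186,.4)])
for y in (yb,yb+np.pi):
  print("place",y,[np.round(arm.ik([B[0],B[1],z],down(y)),2) if arm.ik([B[0],B[1],z],down(y)) is not None else None for z in (.285,.4)])
E
```

```text
[[ 278  224   38    8  138]
 [ 352  229    1    1    1]
 [ 283  230   72   36 1341]
 [ 353  238    1    1    1]
 [ 355  250    1    4    4]] [[282.13293 237.36414]
 [351.49133 226.6936 ]
 [355.96533 255.77454]
 [286.60693 266.44507]]
bar [ 0.53588374 -0.34546192  0.081     ] 0.15916534625669276 0.07771544320444698 0.03444087486487005
[ 0.496  -0.3341  0.081 ]
[ 0.5746 -0.3225  0.081 ]
[ 0.5789 -0.3576  0.081 ]
[ 0.5006 -0.3698  0.081 ]
grasp 0.155 [array([-0.82,  0.65,  0.25,  1.79, -0.22,  0.73, -1.86]), array([-0.74,  0.42,  0.13,  1.5 , -0.05,  1.23, -2.02])]
grasp 3.296592653589793 [array([-0.37,  0.68, -0.47,  1.77,  0.41,  0.79,  0.68]), array([-0.3 ,  0.47, -0.57,  1.49,  0.26,  1.27,  0.82])]
place 0.15916534625669276 [array([ 0.3 ,  0.64,  0.42,  1.5 , -0.28,  1.06, -0.63]), array([ 0.29,  0.56,  0.44,  1.31, -0.24,  1.32, -0.68])]
place 3.300757999846486 [array([ 0.73,  0.63, -0.33,  1.48,  0.22,  1.07,  2.08]), array([ 0.73,  0.55, -0.34,  1.3 ,  0.18,  1.33,  2.12])]
```

```bash
python3 - <<'E'
from h import *
q=down(.155); G=np.array([.4665,.334,.187])
arm.movep([.48,.25,.4],q); arm.movep(G+[0,0,.1],q); arm.line_to(G,.1)
print("at",np.array(arm.read_tool_pos())-G,arm.read_ft_force())
arm.move_gripper(0,70); print("grip",arm.read_opening(),arm.read_finger_force(),arm.read_ft_force(),arm.read_time())
p=G+[0,0,.03]; arm.line_to(p,.05); print(np.array(arm.read_tool_pos())-p,arm.read_ft_force())
if abs(arm.read_ft_force()[2])<25:
    arm.line_to(G+[0,0,.213],.15); arm.pause(.3)
    print(arm.read_tool_pos(),arm.read_opening(),arm.read_finger_force(),arm.read_ft_force())
s=snapshot("side"); cv2.imwrite("pics/side2.png",s); print(arm.read_time())
E
```

```text
at [0.00044781 0.00020919 0.0007379 ] [ 0.96502267  0.25704548 -0.76449324]
grip 0.3191507831653177 69.05102849006653 [-0.45461791  1.04895273  0.87307619] 17.7583
[-1.54121901e-04 -1.04278659e-04 -6.27504220e-05] [ 0.54061306 -0.3420546  -1.4267339 ]
[0.4664534  0.33396329 0.3995707 ] 0.31787999850174764 68.81878137588501 [-0.89799417 -0.88577853 -2.95054733]
20.225
```

View pics/side2.png

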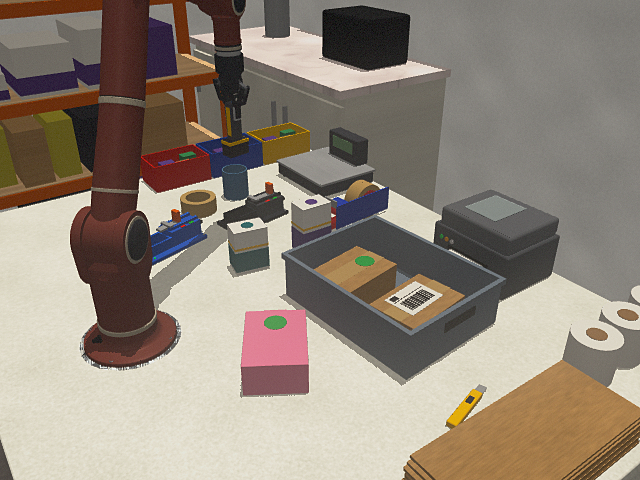

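The side view shows the scanner held upright in the gripper at about (235,130), clear of the dock, with the cartons untouched. I'll carry it across now.

```bash
python3 - <<'E'
from h import *
B=np.array([.5367,-.3455,0])
arm.line_to(B+[0,0,.4],.2); arm.line_to(B+[0,0,.291],.08); arm.pause(.6)
print(arm.read_tool_pos(),Ro.from_quat(arm.read_eef_rot()).as_matrix()[:,2],arm.read_opening(),arm.read_finger_force(),arm.read_ft_force())
a=snapshot("scene"); b=snapshot("side"); w,_=wsnap("w4"); print(arm.read_time())
f=lambda im,x,y:cv2.resize(im[y:y+150,x:x+130],(390,450),interpolation=cv2.INTER_CUBIC)
X=B+[0,0,.117]; pa=proj("scene",X);pb=proj("side",X);print(pa,pb)
A=[f(i,int(p[0])-65,int(p[1])-75) for i,p in ((a,pa),(b,pb))]
cv2.imwrite("pics/fin.png",np.hstack(A))
E
```

```text
[ 0.53671277 -0.34548366  0.2910189 ] [ 1.91577096e-05  1.68298504e-06 -1.00000000e+00] 0.32196609326698516 68.82364869117737 [ 1.02575817 -1.13343537 -2.56963027]
26.05
[222.17372334 195.53034505] [419.30201537 285.44598912]
```

View pics/fin.png

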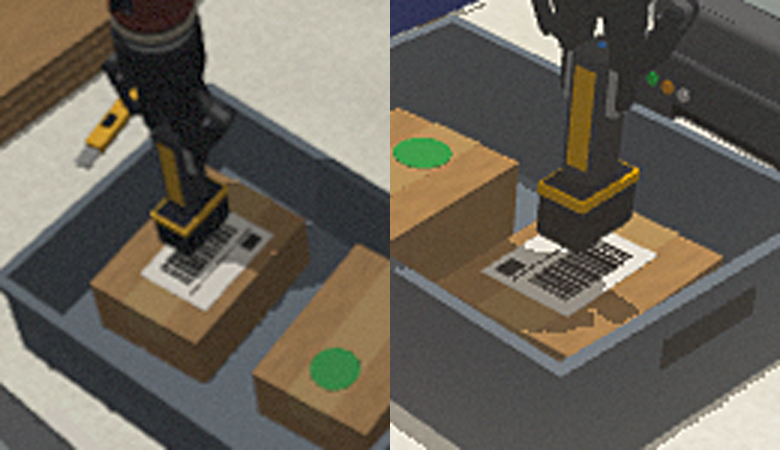

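View pics/w4.png

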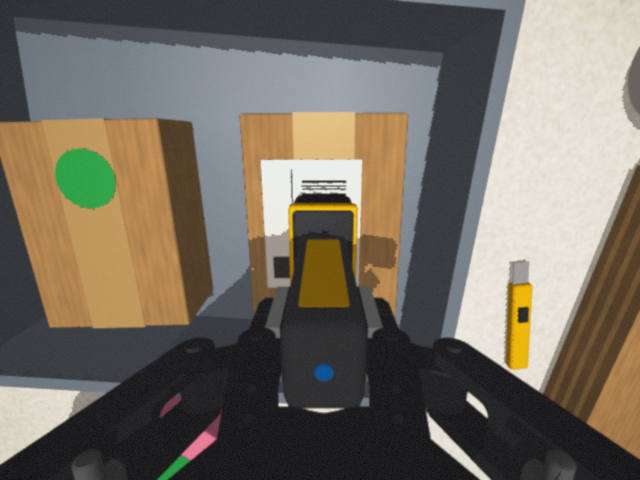

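The views show the head hovering over the barcode, aligned with the code and upright in the hand. Next is a numeric check of the lower head corners against their predicted pixels: side about (418,294), scene about (223,205).

```bash
python3 - <<'E'
from h import *
B=np.array([.5367,-.3455,.116]);R=Ro.from_euler('z',.155).as_matrix()
for n in("scene","side"):
    print(n,[proj(n,B+R@[sx*.033,sy*.02,0]).round(1).tolist() for sx in(1,-1) for sy in(1,-1)])
print(np.abs(arm.read_dq()).max(),arm.read_time())
E
```

```text
scene [[220.7, 206.5], [209.6, 200.3], [234.7, 191.3], [223.7, 185.3]]
side [[421.2, 276.6], [435.8, 283.6], [402.5, 288.1], [417.3, 295.6]]
0.0023167677826686573 26.05
```

```bash
python3 -c "
from h import *
print(ticket.finish_job())"
```

```text
the job is handed in; nothing more can be done
None
```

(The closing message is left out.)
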